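Find the jar that has lost its vacuum and set it aside

TASK

One of the three gold-lidded jars on the tray has lost its vacuum: press the centre buttons of the lids slowly and gently with the closed fingers until you feel the bad one snap over and stay down (the good ones only give softly and spring back), without denting any. Then set that jar down upright in the empty bay of the grey reject crate without dropping it, and let go. Leave the good jars standing on the tray and disturb nothing else.

Things in the scene. Friction and masses are not known exactly. Their poses are not given: they have to be found in the camera images.
- tray: white plastic board, 170 x 360 x 8 mm, fixed, the jars stand on it in a row along its y axis about 120 mm apart; origin at the centre of its underside
- jar_a: one of three look-alike brown glass jars with a gold metal screw lid, standing on the tray; 350 g, 58 mm diameter (glass and lid alike); origin at the centre of its underside, z up. The lid is a 16 mm high cylinder, grippable; its flat top is 96 mm above the origin if screwed right down, but each lid stands 0 to 6 mm higher, unevenly and not reported
- jar_b: like jar_a. In the centre of each jar's lid a round metal button of 30 mm diameter stands 7 mm proud of the lid top (its top is thus 103 to 109 mm above the jar's origin) and can be pressed 5 mm down to a hard stop; more than 20 N on a button dents it. Which jar is the bad one is not reported: it must be felt
- jar_c: like jar_a. Good lids: the force on the button climbs steadily, from 2.5 N to 6 or 8 N over the 5 mm, then the hard stop, and it springs back. The bad lid (any of the three): the force climbs from 3 N to about 7 N at 1.5 mm, then falls away to nothing by 3.6 mm, where the button snaps down to the stop and stays there by itself
- button_a (a joint): travel of the raised centre button of jar_a's lid (m): 0 up, 0.005 fully down against its hard stop; springs back up when let go, unless it is the bad one and has snapped over
- button_b (a joint): travel of the raised centre button of jar_b's lid (m): 0 up, 0.005 fully down against its hard stop; springs back up when let go, unless it is the bad one and has snapped over
- button_c (a joint): travel of the raised centre button of jar_c's lid (m): 0 up, 0.005 fully down against its hard stop; springs back up when let go, unless it is the bad one and has snapped over
- crate: grey open reject crate, fixed, 150 (x) x 260 (y) x 50 mm high, walls 5 mm, a divider across its middle makes two bays side by side along its y; origin at the centre of its underside. The +y bay already holds a can
- bay (a point): centre of the inner floor (5 mm above the table) of the crate's empty bay, the one at -y; the bay is 140 (x) x 122 (y) mm inside, walls and divider rise 45 mm above this point
- can_crate: can 66 mm diameter, 55 mm high, in the crate's other bay; a bystander, loose, origin at the centre of its underside
- can_tray: small can 40 mm diameter, 40 mm high, on the tray's near edge between two jars; a bystander, loose, origin at the centre of its underside
- can_flat: flat can 84 mm diameter, 35 mm high, on the table beyond the crate; a bystander, loose, origin at the centre of its underside
- sauce: green sauce bottle 64 mm diameter, 200 mm high, beyond the tray; a bystander, loose, origin at the centre of its underside
- paste: jar 72 mm diameter, 110 mm high with a plain white cap, beyond the tray; a bystander, loose, origin at the centre of its underside
- vinegar: brown bottle 68 mm diameter, 220 mm high, to the right of the tray; a bystander, loose, origin at the centre of its underside
- tape: cardboard tape roll 90 mm diameter, 45 mm high, to the left of the crate; a bystander, loose, origin at the centre of its underside
Not all that is in view belongs to the job. Leave any blue or purple look-alike of the jar_b alone.

How it is judged:
By the outcome, as a careful person would: the job done as asked, in the order asked, and still so for the second after the job is handed in, with the robot touching nothing.
It also fails if it takes over 67 s, if anything falls off the work surface, if the arm or the gripper's body presses on something with over 40 N, if the wrist force passes 120 N, or if a joint passes its speed limit or range.

ROBOT

A 7-joint arm with a two-finger parallel gripper is mounted at the origin on the work surface. World frame = base frame: x ahead of the robot, y to its left, z up, the work surface at z = 0. Lengths are in m, angles in rad, forces in N, time in s.
With the tool pointing down it reaches from about 0.4 to 0.9 m from the base axis. Payload 5.6 kg.
Tool frame: the origin (TCP) lies midway between the tips of the shut fingers; the grasp point (between the pads) lies 19 mm behind it; y points along the fingers, z is the direction in which the jaws open and shut, and the axes are right-handed (so a half turn about y gives the same grasp; the last joint's range is limited). The gripper opens to 92 mm and grips with 3 to 60 N. Pads are 20 mm wide; open, the fingers measure 128 mm over their backs; the gripper's body (75 mm by 189 mm) begins 69 mm behind the grasp point.
Start: joints at [1.191, 0.468, -0.012, 1.603, 0.006, 1.071, -0.056], TCP at [0.215, -0.614, 0.215] pointing down, gripper open.
Joint ranges: [-2.53, 2.53], [-0.31, 2.02], [-1.57, 1.55], [0.28, 2.44], [-1.29, 4.43], [0.15, 1.84], [-2.92, 2.92]. Speed limits (rad/s): [2.57, 2.57, 3.14, 3.14, 3.14, 3.14, 3.14].

INTERFACE

Orientations are given as a 3x3 rotation matrix whose columns are the frame's x, y, z axes.
In Python, from station import env, effector, solver, viewer, workorder, search_frame, tip_of gives the robot as it stands. Calls block until the motion is done:
- env.reach(position, orientation): joint-space move of the TCP to a pose.
- env.movel(position, frame=None, rate=0.15): straight line of the TCP; frame=None keeps the orientation; rate is the mean speed in m/s.
- env.goto_joints(angles): joint-space move.
- effector.release() and effector.grasp(squeeze=None): open the fingers fully, or close them until they stop; squeeze is the grip in N (None keeps the last).
- env.pause(seconds).
- solver.inverse_kinematics(position, orientation): joint angles nearest the present ones, or None.
- env.sense(): the state.
- viewer.read_camera(name): name is "scene" or "side" or "wrist"; returns (picture, depth): 480x640x3 uint8, red, green, blue; 480x640 float32, m along the optical axis (not along the pixel's ray), 0 where there is no reading.
- viewer.camera_info(name): a dict with "intrinsics" (3x3 intrinsics, pixels), "eye" and "rotation" of the camera in the world; the wrist camera has in their place "T_tool_cam" (4x4, takes a point from camera to tool coordinates, whose origin is the TCP and whose axes are the tool frame's). Camera axes: x right, y up, looking along -z (the intrinsics and any distortion apply to the point x, -y, -z); pixel columns grow to the right and rows downward; lengths in m; the calibration is good to about 2 mm. A picture is of the moment at which its call begins: read the wrist's pose just before it. camera_info takes no time and is no camera call.
A pose or a line that the arm cannot do raises env.PlanningError and nothing moves.
- workorder.finish_job(): hands the job in, once; it reports no verdict.
Trained networks look in the newest picture that a camera, given by its name, has taken for a name from the list of things; names that differ only in an ending like _2 or _b are one class to them, and where a whole thing is asked for, a point or a joint stands for the part that bears it (a point fixed in the world has none). Each returns a list of dicts, best first, with "score" (0 to 1); they miss things now and then, are a little off and sometimes report something else, mostly with a low value. They report only what shows in the picture. A call takes as long as a camera call. They do not tell look-alikes from the thing itself.
- search_frame(camera, name): "at" ([x, y, z] in m, in world coordinates, good to about 4 mm: the middle of the surface that is visible of it).
- tip_of(camera, name): "at" ([x, y, z] in m, in world coordinates, good to about 4 mm: a listed point, or the origin of a listed thing).
The state is a dict: "t": time; "joint_positions": joint angles; "joint_velocities": joint speeds; "tau": joint torques, N m; "ee_pos": TCP position; "tcp_rot": TCP orientation; "wrist_force": force on the tool from outside, world axes, zero at the start; "moment": the same for the moment, N m; "gripper_width": finger opening in m.
Only numpy, scipy, OpenCV 4.12 (cv2) and the standard library are available. Lean on these libraries where they do the work, as an engineer would, in place of code of your own. Each camera call takes 0.05 s, during which the arm holds its last target.

## Working session

There is one attempt and no reset: what is moved stays moved. The work goes in short steps, each a Python script; the robot and the scene stay as the last script left them, time stands still between calls to the robot, and variables do not carry over. Pictures are saved under pics/ and viewed, and the job is handed in when it is done.

```bash
ls; mkdir -p pics; python3 - <<'E'
from station import *
import cv2,numpy as np
s=env.sense();print(s)
for c in["scene","side"]:
    p,d=viewer.read_camera(c);cv2.imwrite(f"pics/{c}0.png",p[:,:,::-1]);np.save(f"pics/{c}0.npy",d)
    print(c,viewer.camera_info(c))
    for n in["jar_a","tray","crate","bay","can_crate","can_tray","vinegar","button_a"]:
        for f in(search_frame,tip_of):
            try:print(n,f.__name__,[(np.round(r["at"],3).tolist(),round(r["score"],2)) for r in f(c,n)])
            except Exception as e:print(n,f.__name__,e)
print(viewer.camera_info("wrist"),env.sense()["t"])
E
```

```text
pics
{'t': 0.0, 'joint_positions': array([ 1.19099184,  0.468362  , -0.01160848,  1.60363606,  0.00599715,
        1.07140537, -0.05630495]), 'joint_velocities': array([-0.00045397, -0.0008027 , -0.00071881,  0.00100866,  0.00116469,
       -0.00048937,  0.00163551]), 'tau': array([-3.64944681e-04, -5.20574427e+01, -1.22322422e-02, -2.43745959e+01,
       -5.65738895e-02,  1.73151802e-02,  1.39143644e-04]), 'ee_pos': array([ 0.21454789, -0.61294099,  0.21364506]), 'tcp_rot': array([[-9.43837007e-01, -6.98137987e-04,  3.30410679e-01],
       [-3.30411395e-01,  1.63325258e-03, -9.43835601e-01],
       [ 1.19283392e-04, -9.99998423e-01, -1.77219698e-03]]), 'wrist_force': array([ 0.28623863, -0.67631228, -0.24919634]), 'moment': array([ 0.03382631, -0.02550643, -0.00681226]), 'gripper_width': 0.09153423698343001}
scene {'intrinsics': array([[538.64263578,   0.        , 319.59091912],
       [  0.        , 538.64263578, 231.81185729],
       [  0.        ,   0.        ,   1.        ]]), 'eye': array([ 1.13913253, -0.31853992,  1.18993099]), 'rotation': array([[ 0.52511473, -0.73158173,  0
[... 2832 characters left out ...]
), ([0.43, -0.195, 0.105], 0.38), ([0.373, 0.509, 0.034], 0.16)]
button_a call it knows: bay, can_crate, can_flat, can_tray, crate, jar, paste, sauce, tape, tray, vinegar
{'intrinsics': array([[351.94805295,   0.        , 321.38903844],
       [  0.        , 351.94805295, 236.35971234],
       [  0.        ,   0.        ,   1.        ]]), 'T_tool_cam': array([[-4.08577553e-04, -9.69487653e-01, -2.45139804e-01,
        -6.85956674e-02],
       [ 3.97245397e-04,  2.45139647e-01, -9.69487697e-01,
        -1.70358815e-01],
       [ 9.99999838e-01, -4.93491570e-04,  2.84965951e-04,
         7.95428180e-05],
       [ 0.00000000e+00,  0.00000000e+00,  0.00000000e+00,
         1.00000000e+00]])} 1.6
```

View pics/scene0.png

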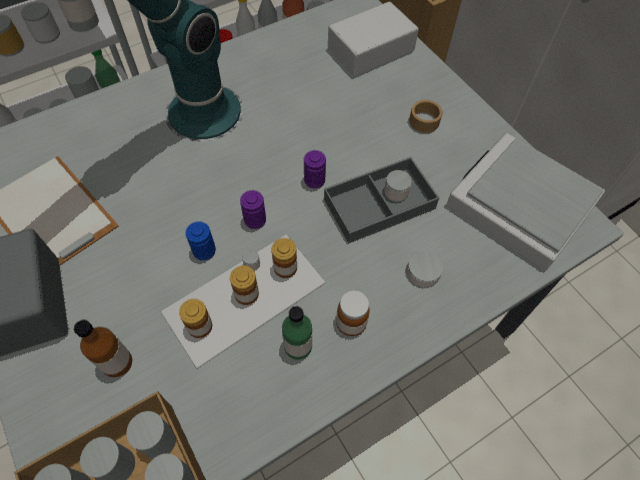

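View pics/side0.png

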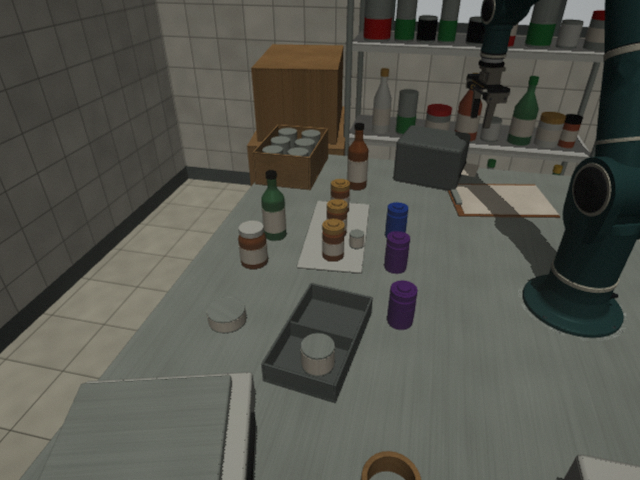

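The three gold-lidded jars are at about (285,257), (243,283) and (195,317) in the scene picture, with blue and purple look-alikes nearer the robot. The crate's empty bay is at (360,210). Next I fit the lids, tray and crate from the depth already taken.

```bash
cat > h.py <<'E'
import numpy as np,cv2
def world(info,d,R=None,e=None):
    K=np.array(info["intrinsics"]);v,u=np.indices(d.shape)
    P=np.stack([(u-K[0,2])/K[0,0]*d,-(v-K[1,2])/K[1,1]*d,-d],-1)
    R=info["rotation"] if R is None else R; e=info["eye"] if e is None else e
    return P@np.array(R).T+e
E
python3 - <<'E'
from station import *
import numpy as np,cv2
from h import world
from scipy.optimize import least_squares
for c in["scene","side"]:
    im=cv2.imread(f"pics/{c}0.png");d=np.load(f"pics/{c}0.npy");W=world(viewer.camera_info(c),d)
    h=cv2.cvtColor(im,cv2.COLOR_BGR2HSV);ok=d>0
    tab=W[ok&(np.abs(W[...,0]-.6)<.05)&(np.abs(W[...,1]-.08)<.02)];print(c,"table z",np.median(tab[:,2]))
    for j in[(.583,-.057),(.597,-.172),(.612,-.299)]:
        m=ok&(np.hypot(W[...,0]-j[0],W[...,1]-j[1])<.045)&(W[...,2]>.088)
        P=W[m];zs=np.histogram(P[:,2],np.arange(.088,.125,.002))
        top=P[P[:,2]>.098]
        # button top: highest pts
        hi=P[P[:,2]>P[:,2].max()-.004]
        r=cv2.minEnclosingCircle(top[:,:2].astype(np.float32))
        r2=cv2.minEnclosingCircle(hi[:,:2].astype(np.float32))
        print(j,m.sum(),zs[0],"enc",np.round(r[0],4),round(r[1],4),"hi",np.round(r2[0],4),round(r2[1],4),np.median(hi,0).round(4))
    # tray
    m=ok&(W[...,2]>.004)&(W[...,2]<.014)&(h[...,1]<60)&(h[...,2]>120)&(np.abs(W[...,0]-.6)<.15)&(np.abs(W[...,1]+.17)<.25)
    n,l,st,ce=cv2.connectedComponentsWithStats(m.astype(np.uint8));k=1+st[1:,4].argmax()
    print("tray",cv2.minAreaRect((W[l==k][:,:2]).astype(np.float32)))
    m=ok&(W[...,2]>.04)&(W[...,2]<.056)&(np.abs(W[...,0]-.54)<.13)&(np.abs(W[...,1]-.25)<.18)
    n,l,st,ce=cv2.connectedComponentsWithStats(m.astype(np.uint8));k=1+st[1:,4].argmax()
    print("crate",st[k,4],cv2.minAreaRect((W[l==k][:,:2]).astype(np.float32)))
    for n in["sauce","paste","can_flat","tape","can_tray","jar_b"]:
        print(n,[(np.round(r["at"],3).tolist(),round(r["score"],2)) for r in tip_of(c,n)])
print(env.sense()["t"])
R=np.array([[1,0,0],[0,0,1],[0,-1,0.]]).T
E
```

```text
scene table z 0.000580991916543927
(0.583, -0.057) 492 [  7   1   2   8   8  13   7  12  35  93 102  69  46  40  35  13   1   0] enc [ 0.5819 -0.0574] 0.0311 hi [ 0.5841 -0.0573] 0.0142 [ 0.5864 -0.0588  0.1171]
(0.597, -0.172) 527 [  3   3   8  13  10  12  28  89 122  94  47  49  31  16   2   0   0   0] enc [ 0.5966 -0.1699] 0.0299 hi [ 0.5977 -0.1702] 0.0134 [ 0.5989 -0.1685  0.1142]
(0.612, -0.299) 586 [  3   7  13   9   8  11  33  87 147 103  53  58  37  17   0   0   0   0] enc [ 0.6128 -0.3007] 0.0297 hi [ 0.6134 -0.3001] 0.0143 [ 0.6151 -0.3018  0.1131]
tray ((0.5946893692016602, -0.17714767158031464), (0.18051773309707642, 0.36741793155670166), 4.256265640258789)
crate 1050 ((0.5414497256278992, 0.2552931308746338), (0.26363110542297363, 0.15510807931423187), 82.88509368896484)
sauce [([0.772, -0.134, -0.002], 0.84)]
paste []
can_flat [([0.764, 0.233, -0.002], 0.87), ([0.598, -0.178, 0.002], 0.56)]
tape [([0.369, 0.536, 0.002], 0.95)]
can_tray [([0.532, -0.124, 0.008], 0.75)]
jar_b [([0.599, -0.173, 0.008], 0.96), ([0.429, -0.208, -0.001], 0.94), ([0.582, -0.056, 0.003], 0.85)
[... 468 characters left out ...]
0 15 18  5  0  0  0  0  0] enc [ 0.6132 -0.2969] 0.0301 hi [ 0.614  -0.2995] 0.0149 [ 0.6128 -0.296   0.1107]
tray ((0.597864031791687, -0.1756288856267929), (0.16794539988040924, 0.3607752323150635), 4.999375820159912)
crate 1502 ((0.5433403253555298, 0.25542953610420227), (0.2643829882144928, 0.15070737898349762), 82.79631805419922)
sauce [([0.774, -0.13, 0.003], 0.72)]
paste [([0.782, 0.001, 0.001], 0.64)]
can_flat [([0.766, 0.233, 0.0], 0.92), ([0.53, -0.121, 0.011], 0.73)]
tape [([0.594, -0.18, -0.001], 0.52)]
can_tray []
jar_b [([0.592, -0.17, 0.009], 0.94), ([0.429, -0.206, -0.001], 0.88), ([0.613, -0.3, 0.004], 0.82), ([0.413, -0.057, 0.001], 0.81), ([0.387, 0.145, 0.004], 0.67)]
2.2
```

```bash
cat >> h.py <<'E'
R=np.array([[-1,0,0],[0,0,-1],[0,-1,0.]])
J={"A":(.584,-.056),"B":(.5973,-.1695),"C":(.6135,-.2995)}
E
python3 - <<'E'
from station import *
from h import *
import time
print(R, np.linalg.det(R))
s=env.sense();p=s["ee_pos"]
env.movel([p[0],p[1],.33],rate=.3)
effector.grasp(5)
env.movel([.6135,-.2995,.33],frame=R,rate=.35)
s=env.sense();print(s["t"],s["ee_pos"],s["wrist_force"],s["gripper_width"])
env.movel([.6135,-.2995,.135],rate=.2)
env.pause(.3);s=env.sense();print(s["t"],s["ee_pos"],s["wrist_force"],s["tcp_rot"].round(3).tolist())
for z in(.13,.1295,.129):
    env.movel([.6135,-.2995,z],rate=.01);s=env.sense();print(s["t"],s["ee_pos"],s["wrist_force"])
p,d=viewer.read_camera("wrist");cv2.imwrite("pics/w1.png",p[:,:,::-1])
E
```

```text
[[-1.  0.  0.]
 [ 0.  0. -1.]
 [ 0. -1.  0.]] 1.0
5.675 [ 0.6123308  -0.30110589  0.33015632] [ 0.15963173 -0.31277102 -0.07883993] 0.0005347687517598328
7.1 [ 0.61382425 -0.29964914  0.13577672] [-0.21269138  0.27576071 -0.42245006] [[-1.0, 0.001, 0.0], [-0.0, -0.001, -1.0], [-0.001, -1.0, 0.001]]
7.75 [ 0.61349066 -0.2995205   0.12992771] [0.1413408  0.57620326 0.46740252]
8.0 [ 0.61347823 -0.2995359   0.12950743] [ 0.70273821 -0.32215247  0.63717166]
8.25 [ 0.61344297 -0.29950215  0.12895233] [-0.35349103  0.21748299 -0.39478314]
```

View pics/w1.png

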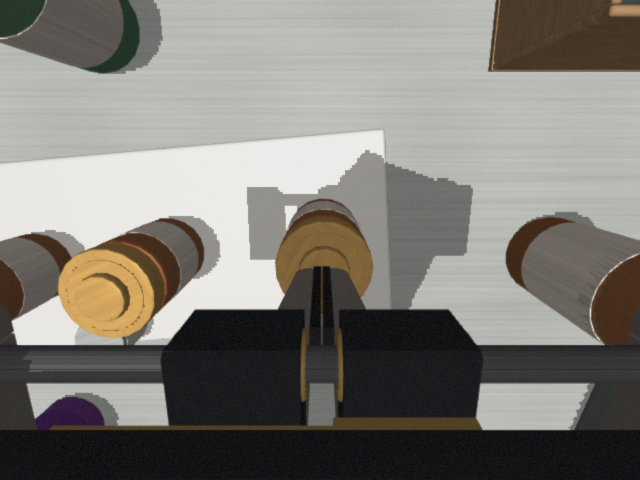

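The closed fingers are centred on jar C's button, at about (322,265) in the picture. Now I press it in small steps.

```bash
cat >> h.py <<'E'
def press(env,j,step=.0005,z0=.1185):
    x,y=J[j]
    F=lambda:np.mean([env.sense()["wrist_force"][2] for _ in range(6)])
    env.movel([x,y,z0],rate=.05);env.pause(.1);f0=F()
    print(j,"t",env.sense()["t"],"tare",round(f0,2),"z",env.sense()["ee_pos"][2])
    z=z0;zc=None;log=[]
    while z>.1000:
        z-=step;env.movel([x,y,z],rate=.01)
        f=F()-f0;za=env.sense()["ee_pos"][2];log.append((round(z*1e3,1),round(za*1e3,2),round(f,2)))
        if f>1.8 and zc is None: zc=z
        if f>10: print("stop high");break
        if zc and zc-z>=.0062: print("stop travel");break
        if zc and zc-z>.004 and f<1: print("snapped?");break
    print(log,env.sense()["t"])
    env.movel([x,y,z0+.012],rate=.1)
    print(env.sense()["t"])
E
python3 - <<'E'
from station import *
from h import *
press(env,"C")
E
```

```text
C t 8.7583 tare -0.4 z 0.11840122768841894
stop high
[(118.0, np.float64(118.15), np.float64(-0.15)), (117.5, np.float64(117.48), np.float64(0.63)), (117.0, np.float64(116.95), np.float64(0.33)), (116.5, np.float64(116.46), np.float64(0.41)), (116.0, np.float64(115.94), np.float64(0.88)), (115.5, np.float64(115.42), np.float64(0.94)), (115.0, np.float64(114.93), np.float64(0.5)), (114.5, np.float64(114.44), np.float64(0.49)), (114.0, np.float64(113.95), np.float64(0.03)), (113.5, np.float64(113.44), np.float64(-0.35)), (113.0, np.float64(112.96), np.float64(-0.47)), (112.5, np.float64(112.41), np.float64(-0.38)), (112.0, np.float64(111.94), np.float64(0.59)), (111.5, np.float64(111.8), np.float64(2.04)), (111.0, np.float64(111.27), np.float64(3.83)), (110.5, np.float64(110.69), np.float64(3.42)), (110.0, np.float64(110.13), np.float64(3.81)), (109.5, np.float64(109.63), np.float64(4.59)), (109.0, np.float64(109.16), np.float64(6.0)), (108.5, np.float64(108.74), np.float64(6.34)), (108.0, np.float64(108.35), np.float64(6.48)), (107.5, np.float64(107.92), np.float64(6.89)), (107.0, np.float64(107.51), np.float64(7.53)), (106.5, np.float64(107.13), np.float64(8.38)), (106.0, np.float64(106.75), np.float64(8.18)), (105.5, np.float64(106.71), np.float64(10.87))] 15.2583
15.6583
```

Jar C's force climbed steadily to the stop, so it is good. B is next.

```bash
python3 - <<'E'
from station import *
from h import *
env.movel([*J["B"],.132],rate=.15)
press(env,"B",z0=.1165)
E
```

```text
B t 17.2417 tare 0.19 z 0.1165058711228583
stop high
[(116.0, np.float64(116.15), np.float64(0.11)), (115.5, np.float64(115.53), np.float64(-0.47)), (115.0, np.float64(114.98), np.float64(-0.04)), (114.5, np.float64(114.44), np.float64(-0.05)), (114.0, np.float64(113.96), np.float64(-0.1)), (113.5, np.float64(113.46), np.float64(-0.28)), (113.0, np.float64(112.96), np.float64(-0.22)), (112.5, np.float64(112.48), np.float64(0.0)), (112.0, np.float64(111.96), np.float64(-0.17)), (111.5, np.float64(111.79), np.float64(1.39)), (111.0, np.float64(111.14), np.float64(2.64)), (110.5, np.float64(110.62), np.float64(2.24)), (110.0, np.float64(110.04), np.float64(3.97)), (109.5, np.float64(109.57), np.float64(4.25)), (109.0, np.float64(109.04), np.float64(4.1)), (108.5, np.float64(108.56), np.float64(3.31)), (108.0, np.float64(108.05), np.float64(4.87)), (107.5, np.float64(107.62), np.float64(4.93)), (107.0, np.float64(107.18), np.float64(6.07)), (106.5, np.float64(106.79), np.float64(6.89)), (106.0, np.float64(106.76), np.float64(9.38)), (105.5, np.float64(106.73), np.float64(10.66))] 22.7417
23.125
```

B is good as well. A should be the bad one, so I press it to confirm.

```bash
python3 - <<'E'
from station import *
from h import *
env.movel([*J["A"],.134],rate=.15)
press(env,"A",z0=.1185)
p,d=viewer.read_camera("scene");cv2.imwrite("pics/s2.png",cv2.resize(p[200:360,150:350,::-1],(800,640),interpolation=2)[:600])
E
```

```text
A t 24.6 tare -0.49 z 0.11848538587599039
snapped?
[(118.0, np.float64(118.13), np.float64(0.91)), (117.5, np.float64(117.54), np.float64(0.54)), (117.0, np.float64(116.99), np.float64(0.46)), (116.5, np.float64(116.43), np.float64(0.1)), (116.0, np.float64(115.98), np.float64(0.39)), (115.5, np.float64(115.48), np.float64(0.45)), (115.0, np.float64(115.29), np.float64(3.06)), (114.5, np.float64(114.86), np.float64(5.37)), (114.0, np.float64(114.4), np.float64(6.65)), (113.5, np.float64(114.02), np.float64(7.51)), (113.0, np.float64(113.51), np.float64(6.73)), (112.5, np.float64(112.8), np.float64(4.85)), (112.0, np.float64(111.7), np.float64(0.26)), (111.5, np.float64(111.13), np.float64(0.54)), (111.0, np.float64(110.9), np.float64(0.12))] 28.35
28.6917
```

View pics/s2.png

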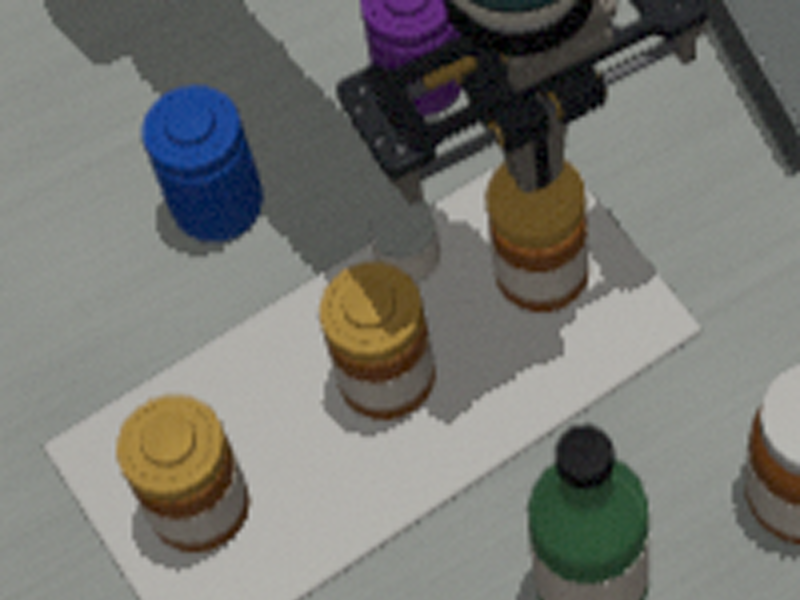

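A peaked at about 7.5 N, then fell to zero and stayed there with no contact at 0.1109. It snapped. The lid top is therefore at about 0.1084. I'll open the fingers, take a look and grasp.

```bash
python3 - <<'E'
from station import *
from h import *
env.movel([*J["A"],.145],rate=.15)
effector.release()
s=env.sense();p,d=viewer.read_camera("wrist");cv2.imwrite("pics/w3.png",p[:,:,::-1])
T=viewer.camera_info("wrist")["T_tool_cam"];Rw=s["tcp_rot"]@T[:3,:3];e=s["ee_pos"]+s["tcp_rot"]@T[:3,3]
W=world(viewer.camera_info("wrist"),d,Rw,e)
for j,c in J.items():
    r=np.hypot(W[...,0]-c[0],W[...,1]-c[1]);ok=(d>0)&(W[...,2]>.09)&(W[...,2]<.13)
    a=W[ok&(r<.011)];b=W[ok&(r>.019)&(r<.026)&(W[...,2]>.1)];l=W[ok&(r<.04)&(W[...,2]>.1)]
    if len(a): print(j,len(a),"button",np.median(a[:,2]),"lid",np.median(b[:,2]),cv2.minEnclosingCircle(l[:,:2].astype(np.float32)))
print(s["t"],s["gripper_width"])
E
```

```text
A 959 button 0.11010080279711626 lid 0.10836489717603418 ((0.5834941267967224, -0.05684378743171692), 0.029129257425665855)
B 1032 button 0.11161092220387468 lid 0.10483966651368089 ((0.5969007611274719, -0.17052637040615082), 0.02923484891653061)
30.3667 0.09198207084168997
```

View pics/w3.png

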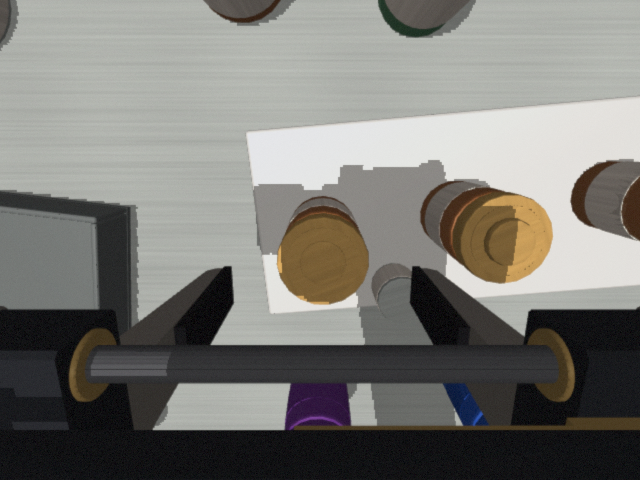

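A's button is confirmed down, 1.8 mm proud against 6.8 mm on B. I'll grasp the lid.

```bash
python3 - <<'E'
from station import *
from h import *
x,y=.5836,-.0566
env.movel([x,y,.115],rate=.15)
env.movel([x,y,.082],rate=.06)
effector.grasp(25)
s=env.sense();print(s["t"],s["ee_pos"],s["gripper_width"],s["wrist_force"])
env.movel([x,y,.1],rate=.05);env.pause(.1)
s=env.sense();print(s["t"],s["ee_pos"],s["gripper_width"],s["wrist_force"])
env.movel([x,y,.18],rate=.15)
env.movel([.5350,.193,.18],rate=.2);env.pause(.2)
s=env.sense();print(s["t"],s["ee_pos"],s["gripper_width"],s["wrist_force"])
for c in("scene","side","wrist"):
    p,d=viewer.read_camera(c);cv2.imwrite(f"pics/{c}4.png",p[:,:,::-1]);np.save(f"pics/{c}4.npy",d)
np.save("pics/w4s.npy",np.r_[s["ee_pos"],s["tcp_rot"].ravel()])
E
python3 -c "
import cv2,numpy as np
a=cv2.imread('pics/scene4.png')[100:300,250:480];b=cv2.imread('pics/side4.png')[180:420,230:460]
cv2.imwrite('pics/c4.png',np.hstack([cv2.resize(a,(400,600)),cv2.resize(b,(400,600))]))"
```

```text
32.075 [ 0.5837026  -0.05664683  0.08217159] 0.057369220067213796 [-0.51266966 -0.31474347  1.3246842 ]
32.6833 [ 0.58332099 -0.0566391   0.09981324] 0.05773733456105442 [ 0.25812212 -0.65684457 -4.80181567]
34.9917 [0.53531017 0.19200265 0.17997801] 0.05686410699014309 [ 0.84660383 -0.10838358 -4.04393455]
```

View pics/c4.png

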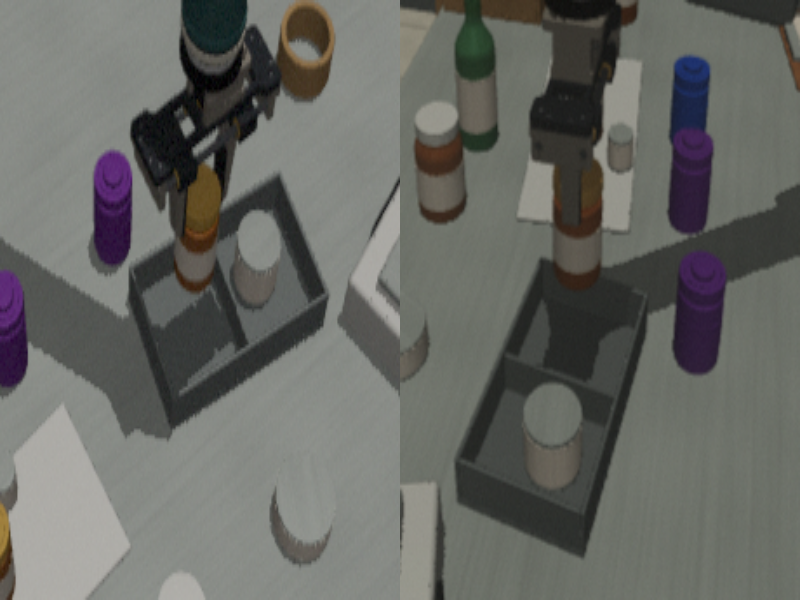

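View pics/wrist4.png

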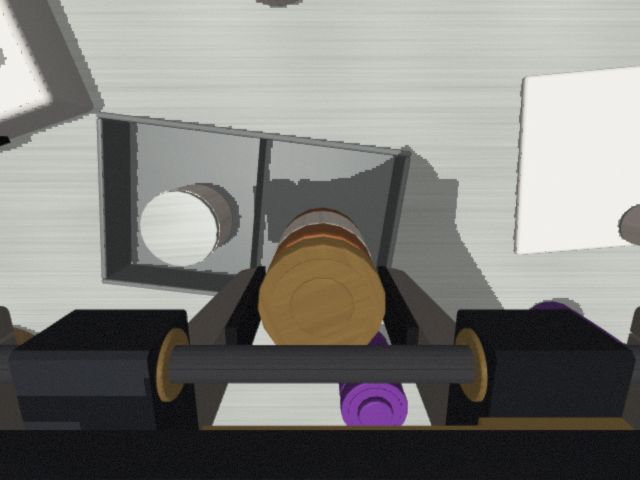

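The jar hangs upright over the empty bay, and the clearance to the walls and divider is good. I'll lower it and feel for the floor.

```bash
python3 - <<'E'
from station import *
from h import *
x,y=.5350,.1925
env.movel([x,y,.095],rate=.12)
env.movel([x,y,.083],rate=.04);env.pause(.2)
F=lambda:np.mean([env.sense()["wrist_force"][2] for _ in range(6)])
f0=F();z=.083;log=[]
while z>.0755:
    z-=.0005;env.movel([x,y,z],rate=.01);f=F()-f0;log.append((round(z*1e3,1),round(f,1)))
    if f>3.5:break
print(f0,log)
effector.release();env.pause(.2)
env.movel([x,y,.115],rate=.06);env.movel([x,y,.25],rate=.2)
env.movel([x-.08,y-.2,.3],rate=.3)
print(env.sense()["t"])
for c in("scene","side"):
    p,d=viewer.read_camera(c);cv2.imwrite(f"pics/{c}5.png",p[:,:,::-1])
    np.save(f"pics/{c}5.npy",d)
    W=world(viewer.camera_info(c),d);m=(d>0)&(np.hypot(W[...,0]-x,W[...,1]-y)<.05)&(W[...,2]>.098)
    print(cv2.minEnclosingCircle(W[m][:,:2].astype(np.float32)),W[m][:,2].max())
print(env.sense()["t"],env.sense()["wrist_force"])
E
```

```text
-4.134040510012782 [(82.5, np.float64(0.8)), (82.0, np.float64(1.0)), (81.5, np.float64(0.0)), (81.0, np.float64(0.4)), (80.5, np.float64(0.5)), (80.0, np.float64(0.6)), (79.5, np.float64(0.0)), (79.0, np.float64(1.9)), (78.5, np.float64(9.8))]
42.225
((0.5356462001800537, 0.19352100789546967), 0.031085630878806114) 0.11333555670168516
((0.5370000600814819, 0.1934921145439148), 0.030146855860948563) 0.1084415940708442
42.325 [-0.48487762  0.13551834 -0.26976523]
```

View pics/scene5.png

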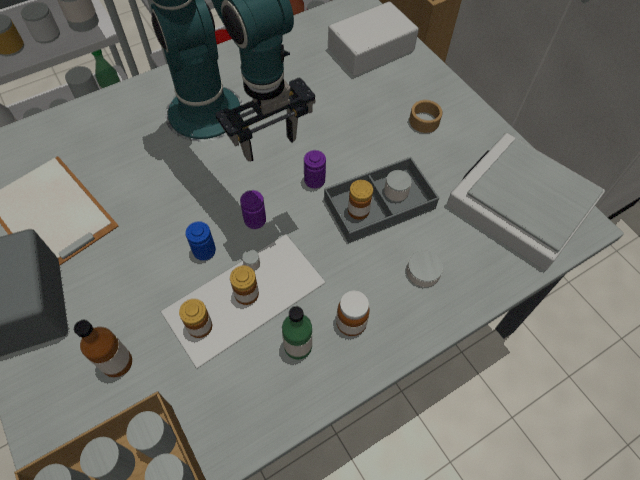

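View pics/side5.png

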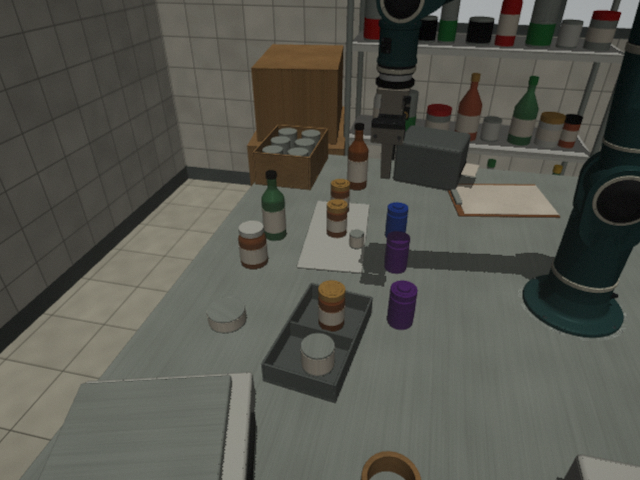

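The jar stands upright in the empty bay, at (360,200) in the scene picture. The good jars are still on the tray at (243,285) and (195,317), the bystanders haven't moved, and the arm is clear.

```bash
python3 - <<'E'
from station import *
print(workorder.finish_job(), env.sense()["t"])
E
```

```text
the job is handed in; nothing more can be done
the job is handed in; nothing more can be done
```

The bad jar now stands upright in the empty bay of the reject crate, and I handed the job in at about 42 s of the 67 s allowed. The bad one was the jar at the crate end of the tray; I called it A (my own label, the scene doesn't report which jar is which).

- **Finding it:** I pressed all three buttons in 0.5 mm steps, and the highest reading was about 11 N, under the 20 N limit. The other two jars (my B and C) climbed steadily to the stop. A peaked at about 7.5 N and then fell to zero. The wrist camera afterwards showed its button 1.8 mm proud of the lid, against 6.8 mm on B, so it had stayed down.
- **Placing it:** I gripped A by the lid at 25 N, carried it over and lowered it until the floor was felt. The last step read about 10 N of contact. Then I let go and backed off.
- **Last checks:** Both fixed cameras show the jar upright and within about 2 mm of where I aimed it, at the centre of the bay. B and C are still standing on the tray and the other items look unmoved. The arm is clear of everything.

One disagreement: the two cameras put the top of the placed jar at 113 mm and 108 mm, where about 107 mm was expected. The scene camera showed a similar high reading before any move, so I took it as depth noise.

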